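# Return reagent containers to their matching spill trays in the fume cupboard

### The job

Put the four loose reagent containers into their spill trays: the large round bottle into the large round tray, the small round bottle into the small round tray, the square bottle into the square tray, and the oblong can into the oblong tray, turned to fit. Set each one down gently so that it stands upright and flat on the tray's floor inside the rim; never tip one over, and leave the conical flask and the beaker standing where they are.

Things in the scene. Friction and masses are not known exactly. Their poses are not given: they have to be found in the camera images.
- large_bottle: Large round amber glass bottle with paper label, 66 mm diameter, 112 mm high in all: body to 80 mm (its top 12 mm a sloping shoulder), neck 30 mm diameter from 80 to 90 mm, blue cap 36 mm diameter from 90 to 112 mm; about 0.26 kg. Upright at the start, loose. Origin: centre of its underside; z up along its axis.
- small_bottle: Small round amber glass bottle with paper label, 42 mm diameter, 82 mm high in all: body to 50 mm (its top 12 mm a sloping shoulder), neck 22 mm diameter from 50 to 60 mm, blue cap 28 mm diameter from 60 to 82 mm; about 0.10 kg. Upright at the start, loose. Origin: centre of its underside; z up along its axis.
- square_bottle: Square white plastic bottle, 56 by 56 mm, 94 mm high in all: body to 62 mm, neck 34 mm diameter from 62 to 72 mm, blue cap 40 mm diameter from 72 to 94 mm; about 0.18 kg. Upright at the start, loose. Origin: centre of its underside; z up along its axis. x and y lie along its sides.
- oblong_can: Oblong bare metal can with paper label, 80 mm long (its x) by 42 mm wide (its y; a seam at the top adds 1 mm a side, to look at only), 104 mm high in all: body to 72 mm, neck 26 mm diameter from 72 to 82 mm, blue cap 32 mm diameter, centred, from 82 to 104 mm; about 0.22 kg. Upright at the start, loose. Origin: centre of its underside; z up along its axis.
- large_round_tray: Tray of the large round bottle: round, 84 mm inside diameter, 92 mm outside. Low white plastic tray fixed to the bench, floor 3 mm thick, rim 4 mm thick and 11 mm high over the bench. Origin: centre of its underside, on the bench; the container's underside ends 3 mm above it.
- small_round_tray: Tray of the small round bottle: round, 60 mm inside diameter, 68 mm outside. Low white plastic tray fixed to the bench, floor 3 mm thick, rim 4 mm thick and 11 mm high over the bench. Origin: centre of its underside, on the bench; the container's underside ends 3 mm above it.
- square_tray: Tray of the square bottle: square, 74 by 74 mm inside, 82 mm outside; x and y along its sides. Low white plastic tray fixed to the bench, floor 3 mm thick, rim 4 mm thick and 11 mm high over the bench. Origin: centre of its underside, on the bench; the container's underside ends 3 mm above it.
- oblong_tray: Tray of the oblong can: oblong, 98 mm (its x) by 60 mm (its y) inside, 106 by 68 mm outside. Low white plastic tray fixed to the bench, floor 3 mm thick, rim 4 mm thick and 11 mm high over the bench. Origin: centre of its underside, on the bench; the container's underside ends 3 mm above it.
- flask: Clear glass conical flask, 64 mm diameter at the foot, 95 mm high, with a little amber inside at the bottom; loose, to be left alone. Origin: centre of its underside, z up.
- beaker: Clear glass beaker, empty, 60 mm diameter at the rim, 72 mm high; loose, to be left alone. Origin: centre of its underside, z up.

How it is judged:
By the outcome, as a careful person would: the job done as asked, in the order asked, and still so for the second after the job is handed in, with the robot touching nothing.
It also fails if it takes over 104 s, if anything falls off the work surface, if the arm or the gripper's body presses on something with over 40 N, if the wrist force passes 120 N, or if a joint passes its speed limit or range.

### The arm

A 6-joint arm with a two-finger parallel gripper is mounted at the origin on the work surface. World frame = base frame: x ahead of the robot, y to its left, z up, the work surface at z = 0. Lengths are in mm, angles in degrees, forces in N, time in s.
With the tool pointing down it reaches from about 300 to 850 mm from the base axis. Payload 4.2 kg.
Tool frame: the origin (TCP) lies between the finger pads; the fingertips stand 14 mm ahead of it and the grasp point (between the pads) lies 5 mm behind it (env.finger_overhang is the distance from the TCP to the fingertips, in mm); z points along the fingers, y is the line along which they close (so a half turn about z gives the same grasp; the last joint's range is limited). The gripper opens to 91 mm and grips with 3 to 60 N. Pads are 32 mm wide; open, the fingers measure 118 mm over their backs; the gripper's body (76 mm by 178 mm) begins 60 mm behind the grasp point.
Start: joints at [66.75, 18.312, 89.639, -0, 72.044, -1.146], TCP at [216.376, 532.751, 227.976] pointing down, gripper open.
Joint ranges: [-177.97, 177.97], [-48.28, 115.42], [12.27, 149.76], [-77.06, 257.06], [2.81, 150.46], [-146.56, 146.56]. Speed limits (degrees/s): [147.25, 147.25, 180, 180, 180, 180].

### API

Orientations are given as [roll, pitch, yaw] about the fixed x, y, z axes, in that order (R = Rz(yaw) Ry(pitch) Rx(roll)).
In Python, from workcell import status, cams, env, finder gives the robot as it stands.
- The arm moves only by the tool apply_moves, never from a script. Its argument "increments" is a list of rows, each a list of 7 numbers: the opening, from -1 (shut) to 1 (fully open), then the shift along the world's x, y, z in m, then the turn, a rotation vector about the world's x, y, z in degrees. In form: [[gripper, x, y, z, ax, ay, az], ...]. A call has 1 to 5 rows; each row shifts and turns the commanded pose from where the row before left it; what a row does not reach is not made up. A row lasts 1/12 s, in which the tool goes at most 41.7 mm and 7.16 degrees, less where a joint would pass 70% of its speed; a pose out of reach is approached as far as the arm can. A call with a gripper value outside its range is refused whole. The fingers move at their own pace and stop on an object; "newtons" is the grip in N (left out, the last holds). Time passes only in rows, so rows that do not move let the fingers close. It gives the time, the measured TCP pose, the force, the opening and the grip force at its end, in the units of the state.
- status.state(): the state, without advancing time (a new reading comes with each control period).
- cams.grab_frame(name): name is "scene" or "side" or "wrist"; returns a dict with "color" (400x640x3 uint8, red, green, blue), "intrinsics" (3x3 intrinsics, pixels), "R" (3x3) and "t" (3): a world point X has camera coordinates R X + t. Camera axes: x right, y down, z forward; pixel columns grow to the right and rows downward; lengths in mm; the calibration is good to about 2 mm. A picture is of the moment at which its call begins. There is no depth.
- env.job_done(): hands the job in; it is judged then, once.
Trained networks look in the newest picture that a camera, given by its name, has taken for a name from the list of things; names that differ only in an ending like _2 or _b are one class to them, and where a whole thing is asked for, a point or a joint stands for the part that bears it (a point fixed in the world has none). Each returns a list of dicts, best first, with "score" (0 to 1); they miss things now and then, are a little off and sometimes report something else, mostly with a low value. They report only what shows in the picture. A call takes as long as a camera call.
- finder.boxes_of(query, camera): "rect" ([left, top, width, height] in pixels, round what is visible of it).
- finder.trace(query, camera): "pixels" (400x640 bool, what is visible of it) and "rect" ([left, top, width, height] in pixels, round what is visible of it).
The state is a dict: "time_s": time; "qpos": joint angles; "qvel": joint speeds; "effort": joint torques, N m; "ee_pos": TCP position; "ee_rot": TCP orientation; "force": force on the tool from outside, world axes, zero at the start; "torque": the same for the moment, N m; "gripper_width": finger opening in mm; "gripper_force": force on a finger pad.
Only numpy, scipy, OpenCV 4.12 (cv2) and the standard library are available. Lean on these libraries where they do the work, as an engineer would, in place of code of your own. Each camera call takes 0.05 s, during which the arm holds its last target. There are 200 camera calls.

## Working session

There is one attempt and no reset: what is moved stays moved. The work goes in short steps, Python scripts to look and compute and a tool call to move; the robot and the scene stay as the last step left them, time stands still between calls to the robot, and variables do not carry over. Pictures are saved under pics/ and viewed, at most 14 in all, crops included, and the job is handed in when it is done.

Besides the shell and the picture viewer there is one more tool, called after "Emit:" as name([rows], argument=value, ...), one row to a line, values as JSON. apply_moves: Moves the arm, as the interface text tells. Its arguments: {"type":"object","properties":{"increments":{"type":"array","items":{"type":"array","items":{"type":"number"}}},"newtons":{"type":"number"}},"required":["increments"]}

```bash
mkdir -p pics; ls; python3 - <<'E'
from workcell import status,cams,env,finder
import cv2
print(status.state())
for n in ("scene","side"):
    f=cams.grab_frame(n); cv2.imwrite(f"pics/{n}0.png",f["color"][:,:,::-1]); print(n,f["intrinsics"].tolist(),f["R"].tolist(),f["t"].tolist())
    for q in "large_bottle small_bottle square_bottle oblong_can large_round_tray small_round_tray square_tray oblong_tray flask beaker".split():
        print(q,[([round(v) for v in b["rect"]],round(b["score"],2)) for b in finder.boxes_of(q,n)[:3]])
E
```

```text
pics
{'time_s': 0.0, 'qpos': array([ 6.67489621e+01,  1.83527385e+01,  8.97052774e+01, -9.11274547e-04,
        7.20427718e+01, -1.14578102e+00]), 'qvel': array([0.06551858, 0.04016135, 0.08382651, 0.05375194, 0.02317552,
       0.00408212]), 'effort': array([ 2.47119504e-03, -4.12459588e+01, -2.31973404e+01,  7.31078745e-02,
        4.56792733e-02, -1.37426664e-04]), 'ee_pos': array([216.19693872, 532.30613171, 227.11689446]), 'ee_rot': array([-1.79899215e+02, -1.14916657e-03,  1.57895024e+02]), 'force': array([ 0.54430538, -0.72374362,  0.78625059]), 'torque': array([ 0.03058566, -0.01404818,  0.00665172]), 'gripper_force': 0.0, 'gripper_width': 91.1013048330747}
scene [[374.1589713618539, 0.0, 316.8323053866054], [0.0, 374.1589713618539, 198.8425051691848], [0.0, 0.0, 1.0]] [[-0.330745372531629, 0.9435792779002476, 0.0162986154676385], [0.752348582017763, 0.27406229807855126, -0.5990504719201589], [-0.5697184477307855, -0.18587093126455048, -0.8005453686244604]] [177.4643605731751, -377.92046002567497, 1191.2932188166094]
large_bottle [([150, 130, 32, 44], 0.57)]
small_bottle [([2
[... 462 characters left out ...]
55627863695938], [0.0, 0.0, 1.0]] [[0.9759059807385648, -0.2175715148405599, 0.016436322237174943], [-0.15856903289595511, -0.7589620732143905, -0.6315318148981538], [0.14987787883854545, 0.6137093834642734, -0.7751757310976394]] [-517.4640307803601, 95.77913281365157, 1027.2486935509096]
large_bottle [([342, 322, 35, 43], 0.55)]
small_bottle [([363, 232, 20, 30], 0.66)]
square_bottle [([255, 287, 33, 44], 0.73)]
oblong_can [([236, 107, 23, 42], 0.71)]
large_round_tray [([286, 188, 35, 25], 0.57)]
small_round_tray [([263, 153, 19, 19], 0.82)]
square_tray [([277, 238, 47, 40], 0.9)]
oblong_tray [([283, 100, 35, 26], 0.58)]
flask [([347, 168, 17, 34], 0.83)]
beaker [([318, 122, 20, 27], 0.96)]
```

```bash
python3 - <<'E'
import cv2
for n in ("scene","side"):
    a=cv2.imread(f"pics/{n}0.png")
    c=a[90:320,130:530] if n=="scene" else a[80:380,200:420]
    s=2 if n=="scene" else 2
    cv2.imwrite(f"pics/{n}0c.png",cv2.resize(c,None,fx=s,fy=s,interpolation=cv2.INTER_CUBIC))
E
```

```text
(no output)
```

View pics/scene0c.png

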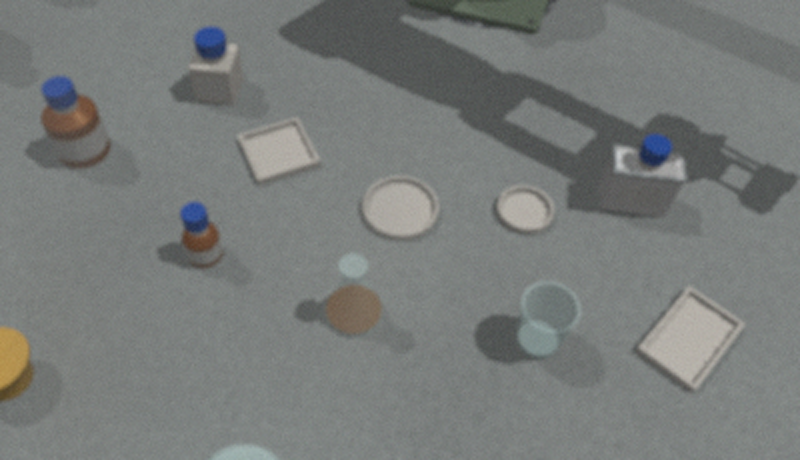

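View pics/side0c.png

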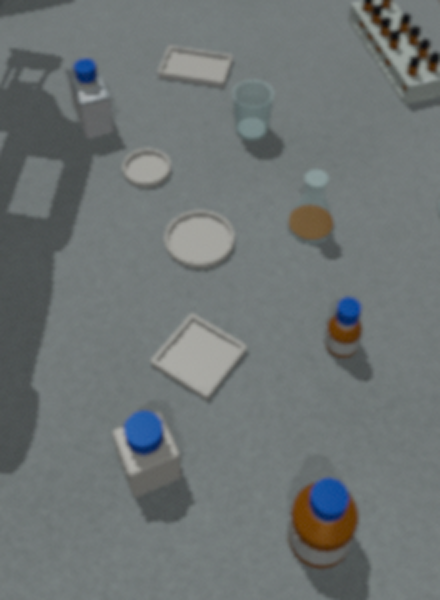

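The detections agree with the pictures: four bottles and cans, four trays, flask and beaker, all standing clear of each other. Next I fit the known silhouettes to the traces from both cameras.

```bash
cat > fit.py <<'E'
import numpy as np,cv2
from scipy.optimize import minimize
from workcell import cams,finder
def ring(d,n=40):
    a=np.linspace(0,2*np.pi,n,False); return np.c_[np.cos(a),np.sin(a)]*d/2
def rec(a,b): return np.array([[1,1],[-1,1],[-1,-1],[1,-1]])*[a/2,b/2]
# parts: (profile bottom, z0, profile top, z1)
M=dict(large_bottle=[(ring(66),0,ring(66),68),(ring(66),68,ring(30),80),(ring(30),80,ring(30),90),(ring(36),90,ring(36),112)],
 small_bottle=[(ring(42),0,ring(42),38),(ring(42),38,ring(22),50),(ring(22),50,ring(22),60),(ring(28),60,ring(28),82)],
 square_bottle=[(rec(56,56),0,rec(56,56),62),(ring(34),62,ring(34),72),(ring(40),72,ring(40),94)],
 oblong_can=[(rec(80,42),0,rec(80,42),72),(ring(26),72,ring(26),82),(ring(32),82,ring(32),104)],
 large_round_tray=[(ring(92),0,ring(92),11)],small_round_tray=[(ring(68),0,ring(68),11)],
 square_tray=[(rec(82,82),0,rec(82,82),11)],oblong_tray=[(rec(106,68),0,rec(106,68),11)],
 flask=[(ring(64),0,ring(64),12),(ring(64),12,ring(26),70),(ring(26),70,ring(26),95)],beaker=[(ring(56),0,ring(60),72)])
S=4
def proj(f,P):
    c=P@f["R"].T+f["t"]; u=c@f["intrinsics"].T; return u[:,:2]/u[:,2:]
def render(f,name,p,z=0):
    im=np.zeros((400*S,640*S),np.uint8); c,s=np.cos(p[2]),np.sin(p[2]); R=np.array([[c,s],[-s,c]])
    for a,za,b,zb in M[name]:
        P=np.r_[np.c_[a@R+p[:2],np.full(len(a),za+z)],np.c_[b@R+p[:2],np.full(len(b),zb+z)]]
        h=cv2.convexHull((((proj(f,P)+.5)*S)*16).astype(np.int32)); cv2.fillConvexPoly(im,h,255,shift=4)
    return im>0
def ground(f,uv,z):
    d=f["R"].T@np.linalg.inv(f["intrinsics"])@[*uv,1]; o=-f["R"].T@f["t"]; return (o+d*(z-o[2])/d[2])[:2]
def fit(frames,name,z=0,yaws=None):
    obs=[]
    for n,f in frames.items():
        t=finder.trace(name,n)
        if t: m=t[0]["pixels"].astype(np.float32); obs.append((f,cv2.resize(m,None,fx=S,fy=S,interpolation=cv2.INTER_LINEAR)>.5,t[0]["score"]))
    if not obs: return None
    def cost(p,ob=None):
        v=0
        for f,m,_ in ob or obs:
            r=render(f,name,(p[0],p[1],np.radians(p[2])),z); v+=1-(r&m).sum()/(r|m).sum()
        return v/len(ob or obs)
    H=max(q[3] for q in M[name]); x0=[]
    for f,m,_ in obs: x0.append(ground(f,np.argwhere(m).mean(0)[::-1]/S,H*.45+z))
    x0=np.mean(x0,0); square='ring' ; rot=name in("square_bottle","oblong_can","square_tray","oblong_tray")
    best=None
    for y in (yaws if yaws is not None else (range(0,180 if "oblong" in name else 90,30) if rot else [0])):
        r=minimize(cost,[*x0,y],method="Nelder-Mead",options=dict(initial_simplex=[[*x0,y],[x0[0]+8,x0[1],y],[x0[0],x0[1]+8,y],[*x0,y+(15 if rot else 0.01)]],maxiter=90,xatol=.1,fatol=1e-4))
        if best is None or r.fun<best.fun: best=r
    sep=[minimize(lambda q:cost([*q,best.x[2]],[o]),best.x[:2],method="Nelder-Mead",options=dict(maxiter=50)).x.round(1).tolist() for o in obs]
    return best.x.round(1).tolist(),round(best.fun,3),sep,[round(o[2],2) for o in obs]
E
python3 - <<'E'
from fit import *
fr={n:cams.grab_frame(n) for n in("scene","side")}
for n in M: print(n,fit(fr,n),flush=True)
E
```

```text
large_bottle ([529.7, -398.1, 0.0], np.float64(0.066), [[528.8, -400.4], [529.8, -396.9]], [0.6, 0.61])
small_bottle ([621.5, -179.0, 0.0], np.float64(0.108), [[620.5, -180.1], [622.5, -176.5]], [0.82, 0.79])
square_bottle ([369.3, -284.8, 13.8], np.float64(0.079), [[368.2, -286.0], [369.3, -283.0]], [0.86, 0.83])
oblong_can ([370.7, 279.2, 101.1], np.float64(0.079), [[368.6, 278.4], [370.9, 282.9]], [0.96, 0.67])
large_round_tray ([483.1, 18.1, 0.0], np.float64(0.109), [[483.1, 18.2]], [0.98])
small_round_tray ([434.1, 158.4, 0.0], np.float64(0.095), [[431.7, 157.4], [434.5, 160.1]], [0.98, 0.8])
square_tray ([448.4, -161.1, 43.0], np.float64(0.051), [[447.9, -162.9], [448.5, -159.8]], [0.85, 0.6])
oblong_tray ([544.5, 369.0, 155.4], np.float64(0.054), [[544.5, 369.0]], [0.6])
flask ([635.1, 10.1, 0.0], np.float64(0.086), [[633.5, 8.6], [636.2, 12.5]], [0.58, 0.96])
beaker ([599.8, 208.8, 0.0], np.float64(0.148), [[596.8, 208.9], [602.9, 219.3]], [0.89, 0.88])
```

Emit:
apply_moves([
  [1,0.013,-0.038,0,0,0,-7],
  [1,0.013,-0.038,0,0,0,-7],
  [1,0.013,-0.038,0,0,0,-7],
  [1,0.013,-0.038,0,0,0,-7],
  [1,0.013,-0.038,0,0,0,-7],
])

```text
time_s: 2.62
ee_pos: [281.5, 341.0, 228.0]
ee_rot: [180.0, 0.0, 122.6]
force: [0.9, 0.3, 0.2]
gripper_width: 90.9
gripper_force: 0.0
```

Emit:
apply_moves([
  [1,0.013,-0.039,0,0,0,-7],
  [1,0.013,-0.039,0,0,0,-7],
  [1,0.013,-0.039,0,0,0,-7],
  [1,0.013,-0.039,0,0,0,-7],
  [1,0.013,-0.039,0,0,0,-7],
])

```text
time_s: 3.03
ee_pos: [346.5, 145.9, 228.3]
ee_rot: [179.9, -0.0, 87.6]
force: [0.4, -0.7, 0.2]
gripper_width: 91.4
gripper_force: 0.0
```

Emit:
apply_moves([
  [1,0.013,-0.039,0,0,0,-7],
  [1,0.013,-0.039,0,0,0,-7],
  [1,0.013,-0.039,0,0,0,-7],
  [1,0.013,-0.039,0,0,0,-7],
  [1,0.013,-0.039,0,0,0,-7],
])

```text
time_s: 3.45
ee_pos: [411.5, -49.4, 228.3]
ee_rot: [179.9, -0.0, 52.5]
force: [-0.2, 1.0, -0.2]
gripper_width: 91.1
gripper_force: 0.0
```

Emit:
apply_moves([
  [1,0.013,-0.039,0,0,0,0],
  [1,0.013,-0.039,0,0,0,0],
  [1,0.013,-0.039,0,0,0,0],
  [1,0.013,-0.039,0,0,0,0],
  [1,0.013,-0.039,0,0,0,0],
])

```text
time_s: 3.87
ee_pos: [476.6, -244.5, 228.1]
ee_rot: [180.0, -0.0, 52.9]
force: [0.5, -0.3, 0.3]
gripper_width: 91.0
gripper_force: 0.0
```

Emit:
apply_moves([
  [1,0.013,-0.038,0,0,0,0],
  [1,0.013,-0.038,0,0,0,0],
  [1,0.013,-0.038,0,0,0,0],
  [1,0,0,0,0,0,0],
])

```text
time_s: 4.2
ee_pos: [517.0, -362.9, 226.5]
ee_rot: [179.8, 0.1, 52.7]
force: [0.4, 0.1, -0.4]
gripper_width: 91.1
gripper_force: 0.0
```

```bash
python3 - <<'E'
from fit import *
fr={n:cams.grab_frame(n) for n in("wrist","side")}
f=fr["wrist"];cv2.imwrite("pics/w1.png",f["color"][:,:,::-1]); print((-f["R"].T@f["t"]).round(),f["R"].round(2).tolist())
w={"wrist":f}
for n in("large_bottle","square_bottle","square_tray"): print(n,fit(w,n))
print(fit({"side":fr["side"]},"large_round_tray"))
print(fit({"side":fr["side"]},"oblong_tray"))
E
```

```text
[ 566. -296.  384.] [[0.79, -0.61, 0.0], [-0.58, -0.76, 0.29], [-0.17, -0.23, -0.96]]
large_bottle None
square_bottle ([368.0, -284.8, 100.9], np.float64(0.048), [[368.0, -284.8]], [0.55])
square_tray ([448.0, -160.7, 43.1], np.float64(0.014), [[448.0, -160.7]], [0.64])
([483.4, 16.9, 0.0], np.float64(0.029), [[483.2, 16.8]], [0.82])
([381.5, 293.9, 88.2], np.float64(0.77), [[382.7, 294.0]], [0.58])
```

View pics/w1.png

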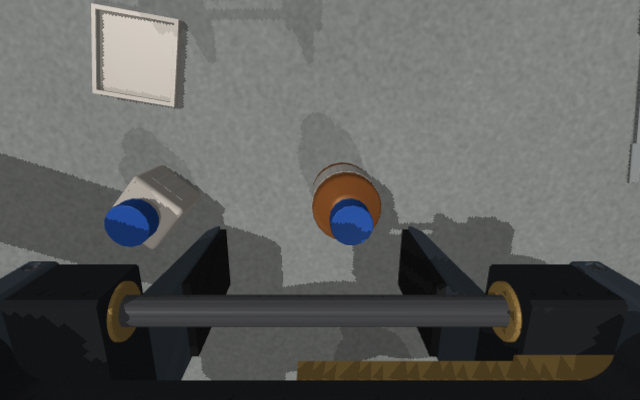

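The wrist view shows the large bottle's cap at (350,223), the square bottle's cap at (131,222) and the square tray at (138,55). The wrist fits agree with the earlier ones for the last two. I'll check the large bottle by its cap.

```bash
cat >> fit.py <<'E'
def cap(f,near,z0,z1,d):
    """cap centre from its blue blob nearest to the expected world point; IoU fit of the cap cylinder"""
    c=f["color"].astype(int); m=((c[:,:,2]>c[:,:,0]*1.6)&(c[:,:,2]>c[:,:,1]*1.3)&(c[:,:,2]>50)).astype(np.uint8)
    n,l,st,ce=cv2.connectedComponentsWithStats(m); e=proj(f,np.array([[*near,(z0+z1)/2]]))[0]
    k=1+np.argmin([np.hypot(*(q-e)) if s[4]>20 else 1e9 for q,s in zip(ce[1:],st[1:])]); m=l==k
    b=cv2.resize(m.astype(np.float32),None,fx=S,fy=S,interpolation=cv2.INTER_LINEAR)>.5; M["_cap"]=[(ring(d),z0,ring(d),z1)]
    def cost(q): r=render(f,"_cap",(q[0],q[1],0)); return 1-(r&b).sum()/(r|b).sum()
    x0=ground(f,ce[k],(z0+z1)/2); r=minimize(cost,x0,method="Nelder-Mead",options=dict(initial_simplex=[x0,x0+[4,0],x0+[0,4]],maxiter=60))
    return r.x.round(1).tolist(),round(r.fun,3)
CAP=dict(large_bottle=(90,112,36),small_bottle=(60,82,28),square_bottle=(72,94,40),oblong_can=(82,104,32))
E
python3 - <<'E'
from fit import *
w,s,d=[cams.grab_frame(n) for n in("wrist","scene","side")]
for n,f in(("w",w),("s",s),("d",d)):
    print(n,cap(f,(530,-398),*CAP["large_bottle"]),cap(f,(369,-285),*CAP["square_bottle"]))
    if n!="w": print(cap(f,(621,-179),*CAP["small_bottle"]),cap(f,(371,279),*CAP["oblong_can"]))
E
```

```text
w ([528.5, -398.3], np.float64(0.084)) ([368.2, -284.5], np.float64(0.07))
s ([528.2, -399.9], np.float64(0.255)) ([369.7, -284.1], np.float64(0.214))
([620.2, -180.0], np.float64(0.244)) ([368.7, 279.4], np.float64(0.223))
d ([530.0, -395.4], np.float64(0.154)) ([368.3, -283.0], np.float64(0.135))
([536.5, -387.7], np.float64(0.279)) ([789.7, 824.0], np.float64(0.967))
```

```bash
python3 -c "
from workcell import status
s=status.state();print(s['ee_pos'],s['ee_rot'],s['qpos'])"
```

```text
[ 515.35090069 -355.38862727  228.56285784] [ 1.79958394e+02 -2.08587142e-03  5.29540949e+01] [-3.56434959e+01  2.29109286e+01  8.25117849e+01  1.10704308e-03
  7.45356416e+01  1.40211508e+00]
```

Emit:
apply_moves([
  [1,0.0067,-0.021,0,0,0,0],
  [1,0.0067,-0.021,0,0,0,0],
  [1,0,0,-0.03,0,0,0],
  [1,0,0,-0.035,0,0,0],
  [1,0,0,-0.03,0,0,0],
])

```text
time_s: 5.12
ee_pos: [528.7, -398.1, 132.0]
ee_rot: [180.0, 0.0, 52.9]
force: [0.4, 0.4, -0.5]
gripper_width: 91.5
gripper_force: 0.0
```

Emit:
apply_moves([
  [1,0,0,-0.025,0,0,0],
  [1,0,0,-0.025,0,0,0],
  [1,0,0,-0.02,0,0,0],
  [1,0,0,-0.01,0,0,0],
  [1,0,0,0,0,0,0],
])

```text
time_s: 5.53
ee_pos: [527.6, -396.9, 50.6]
ee_rot: [-179.7, -0.0, 52.9]
force: [-0.3, -0.5, -0.4]
gripper_width: 91.3
gripper_force: 0.0
```

Emit:
apply_moves([
  [0.5,0,0,0,0,0,0],
  [0.3,0,0,0,0,0,0],
  [0.3,0,0,0,0,0,0],
  [0.3,0,0,0,0,0,0],
  [0.3,0,0,0,0,0,0],
], newtons=20)

```text
time_s: 5.95
ee_pos: [529.6, -398.8, 54.5]
ee_rot: [179.8, 0.0, 52.9]
force: [0.1, -0.1, 2.9]
gripper_width: 65.9
gripper_force: 20.0
```

Emit:
apply_moves([
  [0.3,0,0,0,0,0,0],
  [0.3,0,0,0,0,0,0],
  [0.3,0,0,0,0,0,0],
])

```text
time_s: 6.2
ee_pos: [529.6, -398.8, 54.5]
ee_rot: [179.8, -0.0, 52.9]
force: [-0.1, -0.2, 6.3]
gripper_width: 65.8
gripper_force: 20.0
```

Emit:
apply_moves([
  [0.3,0,0,0.005,0,0,0],
  [0.3,0,0,0.01,0,0,0],
  [0.3,0,0,0.02,0,0,0],
  [0.3,0,0,0.025,0,0,0],
  [0.3,-0.001,0.01,0,0,0,0],
])

```text
time_s: 6.62
ee_pos: [530.2, -391.3, 117.8]
ee_rot: [179.4, 0.0, 52.8]
force: [2.1, -1.3, -2.4]
gripper_width: 65.6
gripper_force: 20.0
```

Emit:
apply_moves([
  [0.3,-0.003,0.02,0,0,0,0],
  [0.3,-0.003,0.03,0,0,0,0],
  [0.3,-0.004,0.035,0,0,0,0],
  [0.3,-0.004,0.035,0,0,0,0],
  [0.3,-0.004,0.035,0,0,0,0],
])

```text
time_s: 7.03
ee_pos: [508.1, -230.8, 111.7]
ee_rot: [-179.8, 0.0, 52.9]
force: [0.7, -0.2, -3.3]
gripper_width: 65.3
gripper_force: 20.0
```

Emit:
apply_moves([
  [0.3,-0.004,0.035,0,0,0,0],
  [0.3,-0.004,0.035,0,0,0,0],
  [0.3,-0.004,0.035,0,0,0,0],
  [0.3,-0.004,0.035,0,0,0,0],
  [0.3,-0.004,0.035,0,0,0,0],
])

```text
time_s: 7.45
ee_pos: [487.9, -56.0, 112.1]
ee_rot: [-179.9, 0.0, 52.9]
force: [-0.4, -0.4, -3.6]
gripper_width: 65.3
gripper_force: 20.0
```

Emit:
apply_moves([
  [0.3,-0.003,0.03,0,0,0,0],
  [0.3,-0.003,0.025,0,0,0,0],
  [0.3,-0.001,0.015,0,0,0,0],
  [0.3,0,0.006,0,0,0,0],
  [0.3,0,0,0,0,0,0],
])

```text
time_s: 7.87
ee_pos: [481.8, 19.0, 112.4]
ee_rot: [-179.9, 0.0, 53.0]
force: [0.5, -0.5, -4.0]
gripper_width: 65.6
gripper_force: 20.0
```

```bash
python3 - <<'E'
from fit import *
from workcell import status
fr={n:cams.grab_frame(n) for n in("wrist","scene","side")}
s=status.state();print(s['ee_pos'].round(1),s['ee_rot'].round(1),s['force'],s['gripper_width'])
f=fr["wrist"];cv2.imwrite("pics/w2.png",f["color"][:,:,::-1])
for n in fr: print(n,fit({n:fr[n]},"large_round_tray"))
E
```

```text
[482.6  17.  112.7] [-180.     0.    52.9] [-0.41100816 -1.24610618 -3.00856076] 65.59919372061363
wrist ([482.6, 15.3, 0.0], np.float64(0.64), [[482.7, 15.4]], [0.73])
scene ([483.3, 13.1, 0.0], np.float64(0.289), [[483.3, 13.1]], [0.62])
side ([482.8, 16.5, -0.0], np.float64(0.24), [[482.8, 16.5]], [0.9])
```

View pics/w2.png

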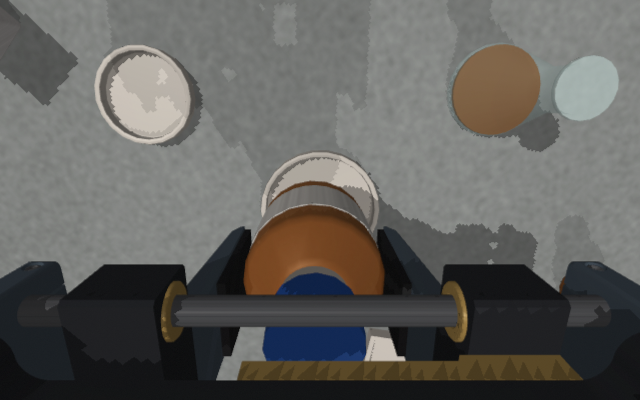

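The bottle hangs upright, centred over the tray ring around (320,200). The small tray is at (143,92) and the flask at (497,90). Next I lower it.

Emit:
apply_moves([
  [0.3,0.0005,0,-0.015,0,0,0],
  [0.3,0,0,-0.015,0,0,0],
  [0.3,0,0,-0.012,0,0,0],
  [0.3,0,0,-0.007,0,0,0],
  [0.3,0,0,-0.003,0,0,0],
])

```text
time_s: 8.58
ee_pos: [482.7, 17.2, 60.0]
ee_rot: [-179.9, 0.1, 52.8]
force: [-0.1, -1.5, -3.1]
gripper_width: 65.4
gripper_force: 20.0
```

Emit:
apply_moves([
  [0.3,0,0,-0.001,0,0,0],
  [0.3,0,0,-0.001,0,0,0],
  [0.3,0,0,0,0,0,0],
  [0.3,0,0,0,0,0,0],
])

```text
time_s: 8.92
ee_pos: [483.7, 17.7, 59.5]
ee_rot: [179.9, -0.0, 52.9]
force: [-0.5, 0.2, -3.8]
gripper_width: 66.0
gripper_force: 20.0
```

Emit:
apply_moves([
  [0.3,0,0,-0.001,0,0,0],
  [0.3,0,0,-0.001,0,0,0],
  [0.3,0,0,0,0,0,0],
  [0.3,0,0,0,0,0,0],
])

```text
time_s: 9.25
ee_pos: [483.7, 17.8, 57.5]
ee_rot: [179.9, -0.0, 52.9]
force: [-0.7, 0.3, 2.0]
gripper_width: 65.6
gripper_force: 20.0
```

Emit:
apply_moves([
  [0.3,0,0,-0.0005,0,0,0],
  [0.3,0,0,-0.0005,0,0,0],
  [0.3,0,0,0,0,0,0],
  [0.3,0,0,0,0,0,0],
])

```text
time_s: 9.58
ee_pos: [483.6, 17.9, 57.4]
ee_rot: [179.9, -0.0, 52.9]
force: [-3.8, 0.6, 11.1]
gripper_width: 65.6
gripper_force: 20.0
```

Emit:
apply_moves([
  [0.3,0,0,0.001,0,0,0],
  [0.6,0,0,0,0,0,0],
  [1,0,0,0,0,0,0],
  [1,0,0,0,0,0,0],
  [1,0,0,0,0,0,0],
])

```text
time_s: 10.0
ee_pos: [483.3, 17.7, 56.9]
ee_rot: [180.0, 0.0, 52.9]
force: [0.4, -0.0, 0.2]
gripper_width: 89.3
gripper_force: 0.0
```

Emit:
apply_moves([
  [1,0,0,0,0,0,0],
  [1,0,0,0.015,0,0,0],
  [1,0,0,0.035,0,0,0],
  [1,0,0,0.035,0,0,0],
  [1,0,0,0.035,0,0,0],
])

```text
time_s: 10.42
ee_pos: [482.8, 17.7, 178.1]
ee_rot: [-179.9, 0.0, 52.9]
force: [0.9, 0.4, 0.1]
gripper_width: 91.4
gripper_force: 0.0
```

Emit:
apply_moves([
  [1,0.023,-0.032,0,0,0,0],
  [1,0.023,-0.032,0,0,0,0],
  [1,0.023,-0.032,0,0,0,0],
  [1,0.023,-0.032,0,0,0,0],
])

```text
time_s: 10.75
ee_pos: [576.1, -111.6, 177.4]
ee_rot: [180.0, -0.0, 52.9]
force: [0.8, -0.4, -0.0]
gripper_width: 91.1
gripper_force: 0.0
```

```bash
cat > chk.py <<'E'
import sys
from fit import *
from workcell import status
# args: camera list, then name,x,y for caps
fr={n:cams.grab_frame(n) for n in("wrist","scene","side")}
s=status.state();print(s['ee_pos'].round(1),s['ee_rot'].round(1),s['force'].round(1),s['qpos'].round(0))
cv2.imwrite(f"pics/{sys.argv[1]}.png",np.vstack([fr["wrist"]["color"],])[:,:,::-1])
for a in sys.argv[2:]:
    n,x,y,z=a.split(",")
    c=CAP[n]
    for k,f in fr.items():
        try: print(n,k,cap(f,(float(x),float(y)),c[0]+float(z),c[1]+float(z),c[2]))
        except Exception as e: print(n,k,"-")
E
python3 chk.py w3 large_bottle,483,17,3 small_bottle,621,-179,0
```

```text
[ 576.2 -112.3  176.2] [-180.     0.    52.7] [-1.1  0.8 -0.2] [-12.  21.  93.  -0.  66.  25.]
large_bottle wrist ([482.8, 18.4], np.float64(0.072))
large_bottle scene ([480.3, 17.5], np.float64(0.268))
large_bottle side ([483.1, 22.5], np.float64(0.148))
small_bottle wrist ([620.8, -178.2], np.float64(0.599))
small_bottle scene ([620.1, -180.1], np.float64(0.182))
small_bottle side ([620.4, -176.9], np.float64(0.2))
```

View pics/w3.png

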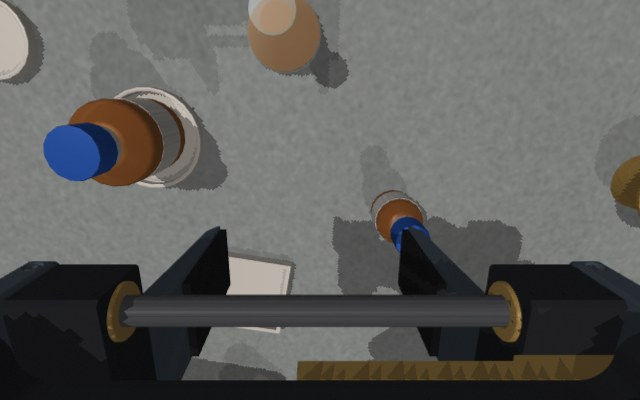

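The large bottle stands inside its tray ring at (155,135). The small bottle's cap is at (408,232).

Emit:
apply_moves([
  [1,0.02,-0.03,0,0,0,0],
  [1,0.02,-0.03,0,0,0,0],
  [1,0.005,-0.0085,-0.01,0,0,0],
  [1,0,0,-0.03,0,0,0],
  [1,0,0,-0.03,0,0,0],
])

```text
time_s: 11.32
ee_pos: [620.7, -178.5, 107.0]
ee_rot: [179.9, -0.1, 52.9]
force: [0.7, -0.3, -0.5]
gripper_width: 91.3
gripper_force: 0.0
```

Emit:
apply_moves([
  [1,0,0,-0.02,0,0,0],
  [1,0,0,-0.014,0,0,0],
  [1,0,0,-0.005,0,0,0],
  [0.3,0,0,0,0,0,0],
  [0,0,0,0,0,0,0],
], newtons=15)

```text
time_s: 11.73
ee_pos: [620.3, -178.1, 68.5]
ee_rot: [180.0, -0.0, 52.9]
force: [0.3, 0.7, -0.1]
gripper_width: 80.6
gripper_force: 0.0
```

Emit:
apply_moves([
  [-0.3,0,0,0,0,0,0],
  [-0.5,0,0,0,0,0,0],
  [-0.5,0,0,0,0,0,0],
  [-0.5,0,0,0,0,0,0],
  [-0.5,0,0,0,0,0,0],
])

```text
time_s: 12.15
ee_pos: [620.4, -178.8, 68.5]
ee_rot: [180.0, -0.0, 52.9]
force: [-0.3, -0.0, 0.0]
gripper_width: 47.3
gripper_force: 0.0
```

Emit:
apply_moves([
  [-0.5,0,0,0,0,0,0],
  [-0.5,0,0,0,0,0,0],
])

```text
time_s: 12.32
ee_pos: [620.3, -178.8, 68.1]
ee_rot: [180.0, -0.0, 52.9]
force: [0.2, 0.6, -1.3]
gripper_width: 34.0
gripper_force: 0.0
```

Emit:
apply_moves([
  [-0.5,0,0,0,0,0,0],
  [-0.5,0,0,0,0,0,0],
  [-0.5,0,0,0,0,0,0],
  [-0.5,0,0,0,0,0,0],
])

```text
time_s: 12.65
ee_pos: [620.3, -178.8, 67.9]
ee_rot: [180.0, -0.0, 52.9]
force: [0.5, 0.1, 0.9]
gripper_width: 27.5
gripper_force: 15.0
```

Emit:
apply_moves([
  [-0.5,0,0,0.005,0,0,0],
  [-0.5,0,0,0.015,0,0,0],
  [-0.5,0,0,0.03,0,0,0],
  [-0.5,0,0,0.035,0,0,0],
  [-0.5,0,0,0.03,0,0,0],
])

```text
time_s: 13.07
ee_pos: [620.1, -178.7, 184.7]
ee_rot: [-180.0, 0.0, 52.9]
force: [-0.3, 0.7, -0.8]
gripper_width: 27.4
gripper_force: 15.0
```

Emit:
apply_moves([
  [-0.5,0,0,0.02,0,0,0],
  [-0.5,-0.008,0.015,0,0,0,0],
  [-0.5,-0.013,0.025,0,0,0,0],
  [-0.5,-0.016,0.03,0,0,0,0],
  [-0.5,-0.017,0.03,0,0,0,0],
])

```text
time_s: 13.48
ee_pos: [565.5, -78.0, 203.0]
ee_rot: [-180.0, -0.0, 52.8]
force: [1.2, 0.8, -1.1]
gripper_width: 27.6
gripper_force: 15.0
```

Emit:
apply_moves([
  [-0.5,-0.017,0.03,0,0,0,0],
  [-0.5,-0.017,0.03,0,0,0,0],
  [-0.5,-0.017,0.03,0,0,0,0],
  [-0.5,-0.017,0.03,0,0,0,0],
  [-0.5,-0.017,0.03,0,0,0,0],
])

```text
time_s: 13.9
ee_pos: [480.0, 72.5, 203.2]
ee_rot: [180.0, -0.0, 52.9]
force: [0.5, -0.1, -1.3]
gripper_width: 27.4
gripper_force: 15.0
```

Emit:
apply_moves([
  [-0.5,-0.017,0.03,0,0,0,0],
  [-0.5,-0.014,0.025,0,0,0,0],
  [-0.5,-0.01,0.02,0,0,0,0],
  [-0.5,-0.006,0.012,0,0,0,0],
  [-0.5,0,0,0,0,0,0],
])

```text
time_s: 14.32
ee_pos: [432.8, 160.1, 203.3]
ee_rot: [-180.0, -0.0, 53.1]
force: [0.5, -1.4, -2.0]
gripper_width: 27.7
gripper_force: 15.0
```

```bash
python3 - <<'E'
from fit import *
from workcell import status
fr={n:cams.grab_frame(n) for n in("wrist","scene","side")}
s=status.state();print(s['ee_pos'].round(1),s['ee_rot'].round(1),s['force'],s['gripper_width'],s['gripper_force'])
f=fr["wrist"];cv2.imwrite("pics/w4.png",f["color"][:,:,::-1])
for n in fr: print(n,fit({n:fr[n]},"small_round_tray"))
for n in ("wrist","side"):
    print(n,fit({n:fr[n]},"oblong_tray"))
    print(n,fit({n:fr[n]},"oblong_can"))
E
```

```text
[434.5 157.8 203.1] [180.    0.   52.9] [0.16346453 0.22639684 0.05653651] 27.44963269206371 14.999741166830063
wrist ([434.1, 158.9, 0.0], np.float64(0.193), [[434.0, 159.0]], [0.83])
scene None
side ([636.2, 16.9, 0.0], np.float64(0.333), [[636.2, 16.8]], [0.37])
wrist None
wrist None
side ([545.7, 368.0, 155.3], np.float64(0.074), [[545.7, 367.9]], [0.64])
side None
```

View pics/w4.png

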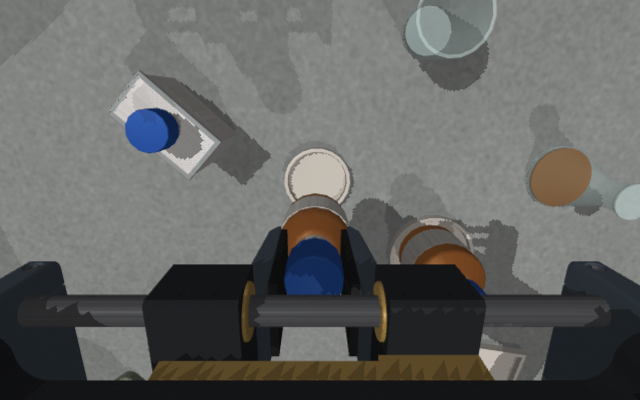

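The small bottle hangs straight, in line with its tray at (318,178). The large bottle stands at (440,255) in its tray, and the can is at (165,120).

Emit:
apply_moves([
  [-0.5,0,0.0005,-0.02,0,0,0],
  [-0.5,0,0,-0.035,0,0,0],
  [-0.5,0,0,-0.035,0,0,0],
  [-0.5,0,0,-0.025,0,0,0],
  [-0.5,0,0,-0.01,0,0,0],
])

```text
time_s: 15.23
ee_pos: [432.0, 157.7, 74.6]
ee_rot: [-179.8, 0.3, 52.9]
force: [0.1, 0.2, -0.8]
gripper_width: 27.4
gripper_force: 15.0
```

Emit:
apply_moves([
  [-0.5,0,0,-0.003,0,0,0],
  [-0.5,0,0,-0.001,0,0,0],
  [-0.5,0,0,-0.001,0,0,0],
  [-0.5,0,0,0,0,0,0],
  [-0.5,0,0,0,0,0,0],
])

```text
time_s: 15.65
ee_pos: [435.1, 159.0, 74.0]
ee_rot: [179.9, -0.1, 52.9]
force: [0.6, 1.6, -0.5]
gripper_width: 27.6
gripper_force: 15.0
```

Emit:
apply_moves([
  [-0.5,0,0,-0.001,0,0,0],
  [-0.5,0,0,0,0,0,0],
  [-0.5,0,0,-0.0005,0,0,0],
  [-0.5,0,0,0,0,0,0],
  [-0.5,0,0,0,0,0,0],
])

```text
time_s: 16.07
ee_pos: [434.3, 158.8, 71.5]
ee_rot: [180.0, -0.0, 52.9]
force: [0.1, -0.0, -2.1]
gripper_width: 27.0
gripper_force: 15.0
```

Emit:
apply_moves([
  [-0.5,0,0,-0.0005,0,0,0],
  [-0.5,0,0,0,0,0,0],
  [-0.5,0,0,-0.0005,0,0,0],
  [-0.5,0,0,0,0,0,0],
  [-0.5,0,0,0,0,0,0],
])

```text
time_s: 16.48
ee_pos: [434.5, 158.9, 70.8]
ee_rot: [180.0, -0.0, 52.9]
force: [-0.5, -0.3, 3.7]
gripper_width: 27.2
gripper_force: 15.0
```

Emit:
apply_moves([
  [-0.3,0,0,0.0005,0,0,0],
  [0,0,0,0,0,0,0],
  [0.3,0,0,0,0,0,0],
  [0.3,0,0,0,0,0,0],
  [0.3,0,0,0,0,0,0],
])

```text
time_s: 16.9
ee_pos: [434.2, 158.7, 70.8]
ee_rot: [-180.0, 0.0, 52.9]
force: [-1.1, -0.8, -0.5]
gripper_width: 55.7
gripper_force: 0.0
```

Emit:
apply_moves([
  [1,0,0,0.01,0,0,0],
  [1,0,0,0.025,0,0,0],
  [1,0,0,0.035,0,0,0],
  [1,0,0,0.035,0,0,0],
  [1,0,-0.01,0.004,0,0,0],
])

```text
time_s: 17.32
ee_pos: [437.9, 150.7, 185.6]
ee_rot: [179.6, -0.6, 53.0]
force: [1.4, 0.6, 0.4]
gripper_width: 89.2
gripper_force: 0.0
```

Emit:
apply_moves([
  [1,-0.005,-0.036,0,0,0,-7],
  [1,-0.005,-0.036,0,0,0,-7],
  [1,-0.005,-0.036,0,0,0,-7],
  [1,-0.005,-0.036,0,0,0,-7],
  [1,-0.005,-0.036,0,0,0,-7],
])

```text
time_s: 17.73
ee_pos: [408.5, -32.8, 179.8]
ee_rot: [180.0, -0.0, 17.6]
force: [1.4, -1.0, -0.9]
gripper_width: 91.1
gripper_force: 0.0
```

Emit:
apply_moves([
  [1,-0.005,-0.036,0,0,0,-5],
  [1,-0.005,-0.036,0,0,0,0],
  [1,-0.005,-0.036,0,0,0,0],
  [1,-0.005,-0.036,0,0,0,0],
  [1,0,0,0,0,0,0],
])

```text
time_s: 18.15
ee_pos: [388.6, -180.5, 179.8]
ee_rot: [179.8, 0.0, 12.6]
force: [0.5, 0.3, 0.5]
gripper_width: 90.9
gripper_force: 0.0
```

```bash
python3 chk.py w5 small_bottle,434,159,3 square_bottle,368.5,-284.6,0; python3 - <<'E'
from fit import *
f=cams.grab_frame("wrist")
print(fit({"wrist":f},"square_bottle"),fit({"wrist":f},"square_tray"))
E
```

```text
[ 388.8 -175.1  179.6] [-179.9    0.    12.8] [-0.1  0.7  0.3] [-26.   7. 112.   0.  61.  51.]
small_bottle wrist ([479.3, 37.7], np.float64(0.082))
small_bottle scene ([432.6, 159.4], np.float64(0.242))
small_bottle side ([486.4, 50.7], np.float64(0.253))
square_bottle wrist ([368.4, -284.8], np.float64(0.712))
square_bottle scene ([368.0, -285.8], np.float64(0.155))
square_bottle side ([368.6, -282.0], np.float64(0.123))
([369.3, -283.7, 15.4], np.float64(0.44), [[369.3, -283.7]], [0.59]) ([448.3, -161.0, 42.8], np.float64(0.018), [[448.2, -161.0]], [0.59])
```

View pics/w5.png

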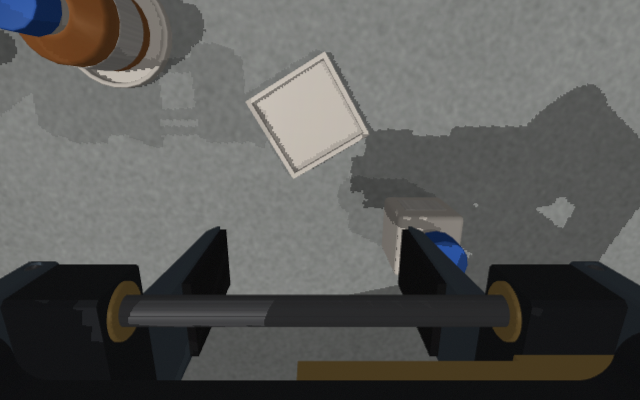

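The square tray is at (308,115) and the square bottle at (430,240), with its sides along the fingers. The scene camera puts the small bottle upright in its tray.

Emit:
apply_moves([
  [1,-0.006,-0.032,0,0,0,0],
  [1,-0.006,-0.032,0,0,0,0],
  [1,-0.006,-0.032,0,0,0,0],
  [1,-0.003,-0.0135,-0.01,0,0,0],
  [1,0,0,-0.03,0,0,0],
])

```text
time_s: 18.87
ee_pos: [371.4, -288.5, 143.0]
ee_rot: [179.5, -0.4, 12.9]
force: [2.3, -0.7, -0.4]
gripper_width: 91.3
gripper_force: 0.0
```

Emit:
apply_moves([
  [1,0,0,-0.03,0,0,0],
  [1,0,0,-0.03,0,0,0],
  [1,0,0,-0.025,0,0,0],
  [1,0,0,-0.012,0,0,0],
  [1,0,0,-0.003,0,0,0],
])

```text
time_s: 19.28
ee_pos: [367.5, -282.4, 37.8]
ee_rot: [-179.8, 0.2, 13.0]
force: [0.2, 0.4, 0.6]
gripper_width: 90.9
gripper_force: 0.0
```

Emit:
apply_moves([
  [0.5,0,0,0,0,0,0],
  [0.1,0,0,0,0,0,0],
  [0.1,0,0,0,0,0,0],
  [0.1,0,0,0,0,0,0],
  [0.1,0,0,0,0,0,0],
])

```text
time_s: 19.7
ee_pos: [368.8, -285.1, 40.9]
ee_rot: [179.9, -0.1, 12.9]
force: [-0.0, 1.0, 0.4]
gripper_width: 61.0
gripper_force: 0.0
```

Emit:
apply_moves([
  [0.1,0,0,0,0,0,0],
  [0.1,0,0,0,0,0,0],
  [0.1,0,0,0,0,0,0],
], newtons=20)

```text
time_s: 19.95
ee_pos: [368.8, -285.1, 40.7]
ee_rot: [179.9, -0.1, 12.9]
force: [-0.1, 0.7, 6.5]
gripper_width: 56.1
gripper_force: 19.9
```

Emit:
apply_moves([
  [0.1,0,0,0.005,0,0,0],
  [0.1,0,0,0.015,0,0,0],
  [0.1,0,0,0.025,0,0,0],
  [0.1,0.006,0.01,0.005,0,0,3],
  [0.1,0.013,0.02,0,0,0,6],
])

```text
time_s: 20.37
ee_pos: [387.6, -256.4, 91.7]
ee_rot: [179.8, -0.1, 21.9]
force: [1.7, 0.1, -1.4]
gripper_width: 55.8
gripper_force: 19.9
```

Emit:
apply_moves([
  [0.1,0.018,0.028,0,0,0,6],
  [0.1,0.018,0.028,0,0,0,6],
  [0.1,0.014,0.022,0,0,0,6],
  [0.1,0.008,0.012,0,0,0,3],
  [0.1,0.003,0.004,0,0,0,0],
])

```text
time_s: 20.78
ee_pos: [448.8, -158.9, 89.7]
ee_rot: [-179.9, 0.0, 43.1]
force: [-0.2, -0.5, -2.9]
gripper_width: 56.0
gripper_force: 19.9
```

Emit:
apply_moves([
  [0.1,0,0,0,0,0,0],
  [0.1,0,0,-0.01,0,0,0],
  [0.1,0,0,-0.015,0,0,0],
  [0.1,0,0,0,0,0,0],
])

```text
time_s: 21.12
ee_pos: [445.7, -161.0, 63.0]
ee_rot: [-179.7, 0.2, 42.8]
force: [-0.0, 0.7, -2.0]
gripper_width: 56.0
gripper_force: 19.9
```

```bash
python3 chk.py w6 square_bottle,448,-161,25
```

```text
[ 447.9 -161.5   65.2] [-180.     0.    42.8] [ 0.   0.4 -0.6] [-21.  19. 115.  -0.  45.  26.]
square_bottle wrist ([428.7, -175.5], np.float64(0.638))
square_bottle scene ([446.2, -158.3], np.float64(0.599))
square_bottle side ([446.4, -149.1], np.float64(0.778))
```

View pics/w6.png

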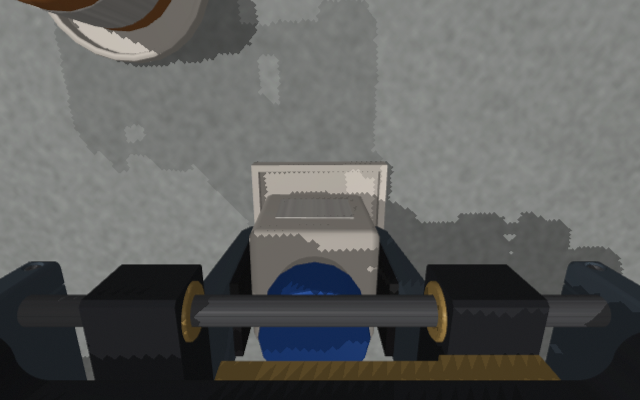

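The square bottle is squared up with its tray; the rim spans columns 252 to 387 and the body 255 to 377. Next I lower it.

Emit:
apply_moves([
  [0.1,0,0.0005,-0.008,0,0,0],
  [0.1,0,0,-0.008,0,0,0],
  [0.1,0,0,-0.003,0,0,0],
  [0.1,0,0,0,0,0,0],
  [0.1,0,0,0,0,0,0],
])

```text
time_s: 21.68
ee_pos: [448.2, -160.2, 45.7]
ee_rot: [-180.0, 0.0, 42.9]
force: [0.2, -0.2, -0.5]
gripper_width: 56.1
gripper_force: 20.0
```

Emit:
apply_moves([
  [0.1,0,0,-0.001,0,0,0],
  [0.1,0,0,-0.001,0,0,0],
  [0.1,0,0,0,0,0,0],
  [0.1,0,0,0,0,0,0],
])

```text
time_s: 22.02
ee_pos: [448.5, -160.3, 44.7]
ee_rot: [180.0, -0.0, 42.9]
force: [-2.4, -0.1, 5.6]
gripper_width: 55.9
gripper_force: 20.0
```

Emit:
apply_moves([
  [0.1,0,0,-0.0005,0,0,0],
  [0.1,0,0,0,0,0,0],
  [0.1,0,0,0,0,0,0],
])

```text
time_s: 22.27
ee_pos: [448.5, -160.3, 44.7]
ee_rot: [179.9, -0.0, 42.9]
force: [-3.2, 0.7, 10.3]
gripper_width: 55.9
gripper_force: 20.0
```

Emit:
apply_moves([
  [0.3,0,0,0.001,0,0,0],
  [0.5,0,0,0,0,0,0],
  [1,0,0,0,0,0,0],
  [1,0,0,0,0,0,0],
  [1,0,0,0,0,0,0],
])

```text
time_s: 22.68
ee_pos: [448.3, -160.2, 44.3]
ee_rot: [-180.0, 0.0, 42.9]
force: [0.3, 0.1, -0.1]
gripper_width: 83.0
gripper_force: 0.0
```

Emit:
apply_moves([
  [1,0,0,0,0,0,0],
  [1,0,0,0.02,0,0,0],
  [1,0,0,0.035,0,0,0],
  [1,0,0,0.04,0,0,0],
  [1,0,0,0.04,0,0,0],
])

```text
time_s: 23.1
ee_pos: [447.6, -160.0, 180.5]
ee_rot: [-179.9, 0.1, 42.9]
force: [2.0, -0.4, -1.1]
gripper_width: 91.2
gripper_force: 0.0
```

Emit:
apply_moves([
  [1,-0.008,0.036,0,0,0,7],
  [1,-0.008,0.036,0,0,0,7],
  [1,-0.008,0.036,0,0,0,7],
  [1,-0.008,0.036,0,0,0,7],
  [1,-0.008,0.036,0,0,0,7],
])

```text
time_s: 23.52
ee_pos: [407.5, 21.1, 179.5]
ee_rot: [180.0, -0.0, 78.2]
force: [0.2, 0.6, -0.5]
gripper_width: 91.0
gripper_force: 0.0
```

Emit:
apply_moves([
  [1,-0.008,0.036,0,0,0,7],
  [1,-0.008,0.036,0,0,0,7],
  [1,-0.008,0.036,0,0,0,7],
  [1,-0.008,0.036,0,0,0,2],
  [1,0,0,0,0,0,0],
])

```text
time_s: 23.93
ee_pos: [375.0, 168.8, 179.6]
ee_rot: [180.0, -0.2, 101.3]
force: [1.3, -0.2, -0.5]
gripper_width: 91.0
gripper_force: 0.0
```

```bash
python3 chk.py w7 square_bottle,448,-161,3 oblong_can,370,279.5,0; python3 - <<'E'
from fit import *
fr={n:cams.grab_frame(n) for n in("wrist","scene","side")}
for n in fr: print(n,fit({n:fr[n]},"oblong_can",yaws=[80,101,115]),fit({n:fr[n]},"oblong_tray",yaws=[150]))
E
```

```text
[376.1 163.6 179.3] [-180.    0.  101.] [-0.1  0.   0.8] [ 22.   6. 114.  -0.  60.  11.]
square_bottle wrist ([428.6, 156.3], np.float64(0.565))
square_bottle scene ([446.2, -161.7], np.float64(0.15))
square_bottle side ([448.2, -155.9], np.float64(0.095))
oblong_can wrist ([370.0, 279.2], np.float64(0.067))
oblong_can scene ([368.8, 278.9], np.float64(0.237))
oblong_can side ([369.9, 283.8], np.float64(0.166))
wrist ([370.0, 278.8, 100.5], np.float64(0.024), [[370.0, 278.8]], [0.68]) ([544.2, 364.9, 155.4], np.float64(0.01), [[544.2, 364.9]], [0.88])
scene ([367.9, 278.0, 99.8], np.float64(0.042), [[367.9, 278.0]], [0.56]) ([543.6, 364.2, 154.5], np.float64(0.034), [[543.6, 364.2]], [0.55])
side ([370.8, 283.9, 99.6], np.float64(0.054), [[370.7, 283.9]], [0.82]) ([545.8, 368.6, 154.6], np.float64(0.116), [[545.8, 368.6]], [0.57])
```

View pics/w7.png

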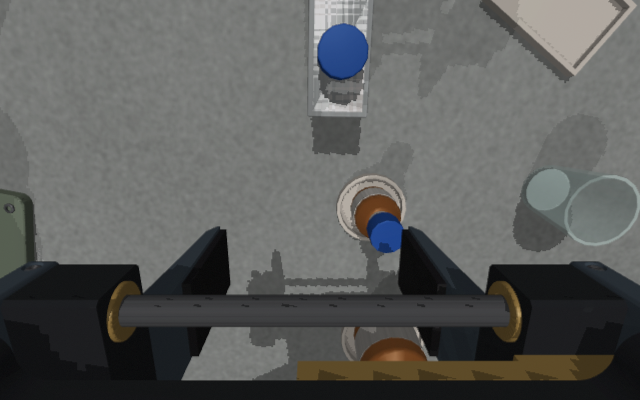

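The small bottle stands in its tray at (370,205). The can is at (340,60) and lies parallel to the fingers; the oblong tray is at the upper right.

Emit:
apply_moves([
  [1,-0.002,0.036,0,0,0,0],
  [1,-0.002,0.036,0,0,0,-0.5],
  [1,-0.0015,0.03,0,0,0,0],
  [1,-0.0008,0.0135,-0.01,0,0,0],
  [1,0,0,-0.03,0,0,0],
])

```text
time_s: 24.95
ee_pos: [373.1, 284.0, 142.4]
ee_rot: [179.4, -0.3, 100.5]
force: [0.2, 0.8, -0.4]
gripper_width: 91.1
gripper_force: 0.0
```

Emit:
apply_moves([
  [1,0,0,-0.03,0,0,0],
  [1,0,0,-0.03,0,0,0],
  [1,0,0,-0.02,0,0,0],
  [1,0,0,-0.0095,0,0,0],
  [0.6,0,0,0,0,0,0],
])

```text
time_s: 25.37
ee_pos: [368.6, 278.1, 47.7]
ee_rot: [-179.7, 0.1, 100.4]
force: [0.2, 0.1, -0.9]
gripper_width: 87.2
gripper_force: 0.0
```

Emit:
apply_moves([
  [0.2,0,0,0,0,0,0],
  [0,0,0,0,0,0,0],
  [-0.2,0,0,0,0,0,0],
  [-0.2,0,0,0,0,0,0],
  [-0.2,0,0,0,0,0,0],
])

```text
time_s: 25.78
ee_pos: [370.4, 279.5, 50.7]
ee_rot: [179.9, -0.0, 100.4]
force: [0.0, 0.4, -0.1]
gripper_width: 53.8
gripper_force: 0.0
```

Emit:
apply_moves([
  [-0.2,0,0,0,0,0,0],
  [-0.2,0,0,0,0,0,0],
  [-0.2,0,0,0,0,0,0],
  [-0.2,0,0,0,0,0,0],
])

```text
time_s: 26.12
ee_pos: [370.4, 279.5, 50.4]
ee_rot: [179.9, -0.0, 100.4]
force: [0.4, -0.4, 4.2]
gripper_width: 41.6
gripper_force: 20.0
```

Emit:
apply_moves([
  [-0.2,0,0,0.005,0,0,0],
  [-0.2,0,0,0.015,0,0,0],
  [-0.2,0,0,0.025,0,0,0],
  [-0.2,0.006,0.003,0.005,0,0,3],
  [-0.2,0.014,0.007,0,0,0,6],
])

```text
time_s: 26.53
ee_pos: [389.1, 288.9, 101.6]
ee_rot: [180.0, -0.0, 109.6]
force: [-0.0, 0.3, -2.3]
gripper_width: 41.7
gripper_force: 20.0
```

Emit:
apply_moves([
  [-0.2,0.02,0.01,0,0,0,6],
  [-0.2,0.024,0.012,0,0,0,7],
  [-0.2,0.024,0.012,0,0,0,7],
  [-0.2,0.024,0.012,0,0,0,7],
  [-0.2,0.024,0.012,0,0,0,7],
])

```text
time_s: 26.95
ee_pos: [506.4, 347.4, 99.4]
ee_rot: [-179.9, -0.0, 143.7]
force: [-0.4, -0.2, -1.3]
gripper_width: 41.8
gripper_force: 20.0
```

Emit:
apply_moves([
  [-0.2,0.018,0.009,0,0,0,6],
  [-0.2,0.012,0.006,0,0,0,4],
  [-0.2,0.006,0.0025,0,0,0,1.5],
  [-0.2,0.0025,0.001,0,0,0,0],
  [-0.2,0,0,0,0,0,0],
])

```text
time_s: 27.37
ee_pos: [544.3, 365.5, 99.1]
ee_rot: [-179.9, -0.1, 154.8]
force: [-0.5, -1.0, -2.2]
gripper_width: 41.6
gripper_force: 20.0
```

Emit:
apply_moves([
  [-0.2,0,0,-0.01,0,0,0],
  [-0.2,0,0,-0.015,0,0,0],
  [-0.2,0,0,0,0,0,0],
])

```text
time_s: 27.62
ee_pos: [541.7, 364.1, 71.7]
ee_rot: [-179.7, -0.2, 154.9]
force: [-0.2, -0.2, -3.3]
gripper_width: 42.2
gripper_force: 20.0
```

```bash
python3 chk.py w8
```

```text
[544.  365.6  74.9] [-180.    -0.   154.9] [ 0.9 -0.4 -2.4] [ 33.  32.  90.   0.  58. -32.]
```

View pics/w8.png

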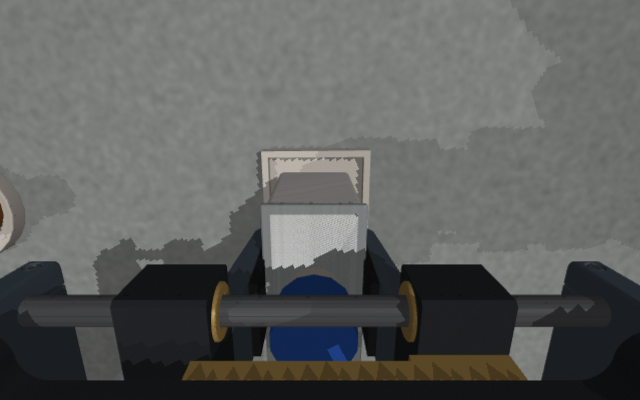

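The can is aligned with its tray; the rim spans columns 260 to 370 and the can is centred near 315. Next I lower it.

Emit:
apply_moves([
  [-0.2,0,0,-0.008,0,0,0],
  [-0.2,0,0,-0.008,0,0,0],
  [-0.2,0,0,-0.003,0,0,0],
  [-0.2,0,0,0,0,0,0],
  [-0.2,0,0,0,0,0,0],
])

```text
time_s: 28.18
ee_pos: [544.3, 365.7, 55.7]
ee_rot: [-180.0, -0.0, 154.9]
force: [-0.2, 0.2, -2.3]
gripper_width: 42.2
gripper_force: 20.0
```

Emit:
apply_moves([
  [-0.2,0,0,-0.001,0,0,0],
  [-0.2,0,0,-0.001,0,0,0],
  [-0.2,0,0,0,0,0,0],
  [-0.2,0,0,0,0,0,0],
])

```text
time_s: 28.52
ee_pos: [544.7, 365.9, 54.4]
ee_rot: [180.0, 0.0, 154.9]
force: [0.6, -0.9, -0.2]
gripper_width: 41.7
gripper_force: 20.0
```

Emit:
apply_moves([
  [-0.2,0,0,-0.0005,0,0,0],
  [-0.2,0,0,0,0,0,0],
  [-0.2,0,0,-0.0005,0,0,0],
  [-0.2,0,0,0,0,0,0],
])

```text
time_s: 28.85
ee_pos: [544.7, 365.9, 54.3]
ee_rot: [179.9, 0.0, 154.9]
force: [-1.4, -0.7, 7.0]
gripper_width: 41.8
gripper_force: 20.0
```

Emit:
apply_moves([
  [-0.2,0,0,0.001,0,0,0],
  [0,0,0,0,0,0,0],
  [0.5,0,0,0,0,0,0],
  [1,0,0,0,0,0,0],
  [1,0,0,0,0,0,0],
])

```text
time_s: 29.27
ee_pos: [544.4, 365.8, 53.7]
ee_rot: [-180.0, -0.0, 154.9]
force: [0.1, -0.5, 0.2]
gripper_width: 62.4
gripper_force: 0.0
```

Emit:
apply_moves([
  [1,0,0,0,0,0,0],
  [1,0,0,0.02,0,0,0],
  [1,0,0,0.035,0,0,0],
  [1,0,0,0.04,0,0,0],
  [1,0,0,0.04,0,0,0],
])

```text
time_s: 29.68
ee_pos: [544.0, 365.4, 189.8]
ee_rot: [-179.9, -0.1, 154.9]
force: [-0.1, 0.4, 0.9]
gripper_width: 90.9
gripper_force: 0.0
```

Emit:
apply_moves([
  [1,-0.03,0.015,0.01,0,0,0],
  [1,-0.035,0.015,0,0,0,0],
  [1,-0.035,0.015,0,0,0,0],
  [1,-0.035,0.015,0,0,0,0],
  [1,-0.03,0.015,0,0,0,0],
])

```text
time_s: 30.1
ee_pos: [377.3, 440.9, 199.2]
ee_rot: [-180.0, -0.0, 154.9]
force: [0.6, 0.5, 0.8]
gripper_width: 91.3
gripper_force: 0.0
```

Emit:
apply_moves([
  [1,-0.035,0.015,0,0,0,0],
  [1,-0.035,0.015,0,0,0,0],
  [1,-0.03,0.01,0,0,0,0],
  [1,-0.02,0.01,0,0,0,0],
  [1,0,0,0,0,0,0],
])

```text
time_s: 30.52
ee_pos: [255.8, 492.1, 199.1]
ee_rot: [180.0, -0.1, 155.1]
force: [0.7, 0.7, -0.7]
gripper_width: 91.2
gripper_force: 0.0
```

```bash
python3 chk.py w9 large_bottle,483,17,3 small_bottle,434,159,3 square_bottle,448,-161,3 oblong_can,544,366,3; python3 - <<'E'
from fit import *
fr={n:cams.grab_frame(n) for n in("scene","side")}
print(fit(fr,"oblong_can",3,[155])); print(fit(fr,"square_bottle",3,[43])); print(fit(fr,"flask"),fit(fr,"beaker"))
a=cv2.resize(fr["scene"]["color"][90:320,200:530],None,fx=1.8,fy=1.8,interpolation=cv2.INTER_CUBIC); 
cv2.imwrite("pics/fs.png",a[:,:,::-1])
E
```

```text
[259.8 490.7 199. ] [180.    0.  154.9] [ 0.3 -1.4 -0. ] [61. 18. 95. -0. 67. -4.]
large_bottle wrist ([226.5, 728.8], np.float64(0.479))
large_bottle scene ([481.0, 17.2], np.float64(0.247))
large_bottle side ([482.5, 22.3], np.float64(0.145))
small_bottle wrist ([226.7, 747.7], np.float64(0.591))
small_bottle scene ([435.0, 158.7], np.float64(0.199))
small_bottle side ([434.0, 163.3], np.float64(0.179))
square_bottle wrist ([230.2, 743.5], np.float64(0.467))
square_bottle scene ([445.8, -160.4], np.float64(0.197))
square_bottle side ([448.7, -156.3], np.float64(0.119))
oblong_can wrist ([225.3, 732.9], np.float64(0.523))
oblong_can scene ([543.1, 365.7], np.float64(0.197))
oblong_can side ([544.5, 372.3], np.float64(0.168))
([544.3, 366.4, 152.6], np.float64(0.067), [[544.2, 366.2], [545.5, 372.1]], [0.97, 0.72])
([449.3, -160.5, 38.8], np.float64(0.111), [[448.5, -162.2], [449.1, -158.1]], [0.92, 0.74])
([634.5, 10.2, 0.0], np.float64(0.124), [[634.5, 9.6], [634.9, 13.6]], [0.79, 0.78]) ([521.8, 27.8, 0.0], np.float64(1.0), [[521.8, 27.8], [521.8, 27.8]], [0.59, 0.94])
```

View pics/fs.png

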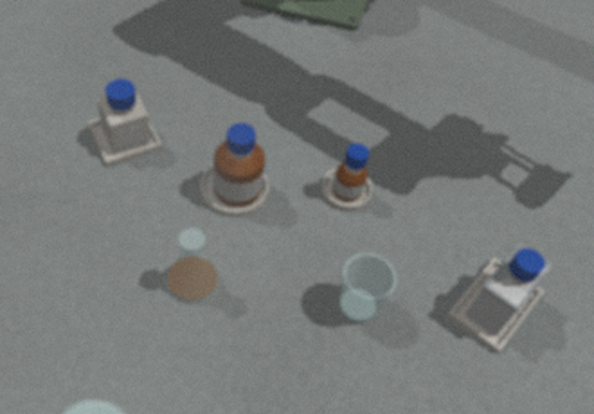

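All four containers stand upright in their trays: square bottle at (125,135), large bottle at (238,180), small bottle at (350,180) and can at (505,290). The flask at (192,270) and the beaker at (365,285) haven't moved.

```bash
python3 -c "
from workcell import env
print(env.job_done())"
```

```text
the job is handed in; nothing more can be done
None
```

All four containers stand upright in their matching trays, the flask and beaker weren't touched, and the job was handed in at about 31 s of the 104 s allowed; the judged result isn't shown to me.

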